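Open the jar of gold pearls in the jar block

ROBOT

A 6-joint arm with a two-finger parallel gripper is mounted at the origin on the work surface. World frame = base frame: x ahead of the robot, y to its left, z up, the work surface at z = 0. Lengths are in mm, angles in rad, forces in N, time in s.
With the tool pointing down it reaches from about 375 to 900 mm from the base axis. Payload 3.1 kg.
Tool frame: the origin (TCP) lies at the very end of the fingers, on their centre line; the grasp point (between the pads) lies 19 mm behind it; z points along the fingers, y is the line along which they close (so a half turn about z gives the same grasp; the last joint's range is limited). The gripper opens to 85 mm and grips with 20 to 120 N. Pads are 22 mm wide; open, the fingers measure 114 mm over their backs; the gripper's body (76 mm by 85 mm) begins 54 mm behind the grasp point. The pads swing forward as they close: fully open they stand 13 mm farther back than shut.
Start: joints at [1.093, 0.527, 1.433, -0, 1.181, -0.178], TCP at [183.943, 597.295, 231.31] pointing down, gripper open.
Joint ranges: [-3.08, 3.08], [-0.75, 2.2], [0.22, 2.44], [-1.43, 4.57], [0, 2.65], [-2.85, 2.85]. Speed limits (rad/s): [2.79, 2.79, 3.14, 3.14, 3.14, 3.14].

INTERFACE

Orientations are given as a rotation vector (axis times angle).
In Python, from bench import * gives the robot as it stands.
- The arm moves only by the shell command python3 -m crank 'ROWS' [FORCE]. ROWS is text: rows parted by semicolons, each of 7 numbers parted by spaces: the turn, a rotation vector about the tool's x, y, z in degrees, then the shift along the tool's x, y, z in mm, then the opening, from 0 (shut) to 1 (fully open). A call has exactly 8 rows; each row shifts and turns the commanded pose from where the row before left it, along the tool's axes as they then stand; what a row does not reach is not made up. A row lasts 1/8 s, in which the tool goes at most 62.5 mm and 10.7 degrees, less where a joint would pass 70% of its speed; a pose out of reach is approached as far as the arm can. A call with a gripper value outside its range is refused whole. The fingers move at their own pace and stop on an object; FORCE is the grip in N (left out, the last holds). Time passes only in rows, so rows that do not move let the fingers close, or fill a call up. It gives the time, the measured TCP pose, the force, the opening and the grip force at its end, in the units of the state.
- get_obs(): the state, without advancing time (a new reading comes with each control period).
- camera(name): name is "scene" or "top"; returns a dict with "color" (420x560x3 uint8, red, green, blue), "mtx" (3x3 intrinsics, pixels), "pose" (4x4, takes a point from camera to world coordinates). Camera axes: x right, y down, z forward; pixel columns grow to the right and rows downward; lengths in mm; the calibration is good to about 2 mm. A picture is of the moment at which its call begins. There is no depth.
- sign_off(): hands the job in; it is judged then, once.
The state is a dict: "t": time; "joint_positions": joint angles; "dq": joint speeds; "effort": joint torques, N m; "ee_pos": TCP position; "orientation": TCP orientation; "ft_force": force on the tool from outside, world axes, zero at the start; "ft_torque": the same for the moment, N m; "grip_width": finger opening in mm; "finger_force": force on a finger pad.
Only numpy, scipy, OpenCV 4.12 (cv2) and the standard library are available. Lean on these libraries where they do the work, as an engineer would, in place of code of your own. Each camera call takes 0.05 s, during which the arm holds its last target. There are 200 camera calls.

TASK

Open the jar of gold sugar pearls for the chocolates. First set the closed jar (gold cap, not the silver one) upright into the square pocket of the wooden jar block, lowering it fully home without letting it drop, so that the block keeps it from turning; there unscrew its tight cap counterclockwise until the threads let go, leaving the jar seated. Finish still holding the cap, level and clear of the jar, about two centimetres straight above the open mouth so that any caught pearls fall back in; leave the other things on the bench where they are.

Things in the scene. Friction and masses are not known exactly. Their poses are not given: they have to be found in the camera images.
- jar: The jar to open: clear glass full of gold pearls, 300 g. Square body 58 x 58 mm, 58 mm high, sides along its x and y (any quarter turn fits the block); sloping shoulder up to 64 mm; round neck 40 mm across up to the rim at 80 mm, with three short 56 degree threads. Origin: centre of its underside, z up. A springy rubber seal on the rim pushes the closed cap up against the threads with about 20 N.
- jar_mouth (a point): Centre of the jar's mouth, at the glass rim, 80 mm above the jar's underside. With the cap off the rubber seal stands about 3.5 mm above the rim.
- cap: The jar's gold twist-off cap: round, 54 mm across, 17 mm high, 40 g. Origin: centre of its lower edge, z up. Closed, that edge is 68 mm above the jar's underside; the shoulder below leaves 6 mm for fingertips. Tight: about 0.6 N m while turning. Closed firmly enough to carry the jar by it. After unscrewing it lifts straight off. How it turns: see cap_top.
- cap_top (a point): Centre of the gold cap's flat top, 17 mm above its lower edge. Turned counterclockwise seen from above, the cap rises about 1 mm and comes free after 40 to 52 degrees, depending on how far it was screwed on, then lifts straight off. At about 72 to 82 degrees its lugs strike the next threads' ends, so 55 to 69 degrees (0.96 to 1.2 rad) always frees it. Clockwise it only tightens.
- block: The jar block: beech, 108 x 108 mm, 42 mm high, screwed to the bench by 3 mm steel tabs on its +x and -x sides that reach 80 mm from the centre. Square pocket open at the top, 61.5 x 61.5 mm (1.75 mm of play each side of the jar), 30 mm deep, 4 mm chamfer at its mouth, sides along the block's x and y. Origin: centre of its underside on the bench.
- pocket_floor (a point): Centre of the pocket's floor, 12 mm above the bench: the jar's underside stands here when fully home.
- silver_jar: Bystander: the same kind of jar with silver pearls and a silver cap, 58 x 58 mm, 85 mm high with its cap. Origin: centre of its underside.
- brush: Bystander: a flat brush lying on the bench along its x, 201 mm long, 42 mm wide, up to 20 mm high. Origin on its underside, about mid-length.
- palette_knife: Bystander: a wooden-handled palette knife lying on the bench along its x, 281 mm long, 66 mm wide, up to 20 mm high. Origin on its underside, about mid-length.
- bowl: Bystander: an open steel bowl, 110 mm across, 45 mm high. Origin: centre of its underside.
- butter_bottle: Bystander: a dark red bottle of coloured cocoa butter, 52 mm across, 130 mm high. Origin: centre of its underside.

How it is judged:
By the outcome, as a careful person would: the job done as asked, in the order asked, and still so for the second after the job is handed in, while the arm keeps its last pose, push and grip.
It also fails if it takes over 45 s, if anything falls off the work surface, if the arm or the gripper's body presses on something with over 40 N, if the wrist force passes 120 N, or if a joint passes its speed limit or range.

## Working session

There is one attempt and no reset: what is moved stays moved. The work goes in short steps, Python scripts to look and compute and a shell command to move; the robot and the scene stay as the last step left them, time stands still between calls to the robot, and variables do not carry over. Pictures are saved under pics/ and viewed, at most 10 in all, crops included, and the job is handed in when it is done.

```bash
ls; mkdir -p pics; python3 - <<'E'
from bench import *
import cv2,numpy as np
for n in("top","scene"):
    c=camera(n); cv2.imwrite(f"pics/{n}0.png",c["color"][:,:,::-1]); print(n,np.round(c["mtx"],1).tolist(),np.round(c["pose"],3).tolist())
print(get_obs())
E
```

```text
pics
top [[420.0, 0.0, 277.7], [0.0, 420.0, 214.0], [0.0, 0.0, 1.0]] [[0.029, -0.985, 0.172, 322.765], [-1.0, -0.027, 0.012, 52.373], [-0.007, -0.172, -0.985, 1137.241], [0.0, 0.0, 0.0, 1.0]]
scene [[424.2, 0.0, 281.8], [0.0, 424.2, 205.1], [0.0, 0.0, 1.0]] [[-0.563, 0.536, -0.63, 1135.894], [0.827, 0.374, -0.42, 491.813], [0.01, -0.757, -0.653, 774.319], [0.0, 0.0, 0.0, 1.0]]
{'t': 0.1, 'joint_positions': array([ 1.09351107e+00,  5.28341106e-01,  1.43374975e+00,  3.92019888e-06,
        1.18141420e+00, -1.78495284e-01]), 'dq': array([ 0.00010861, -0.00117326, -0.00162635,  0.00064451, -0.00191154,
       -0.00015082]), 'effort': array([-3.00292902e-05, -4.43302453e+01, -1.78584337e+01, -2.37413587e-04,
        3.89794688e-03,  1.03788781e-05]), 'ee_pos': array([183.65050917, 596.74784968, 230.45896664]), 'orientation': array([-4.67504241e-01, -3.10598539e+00,  2.84156216e-03]), 'ft_force': array([-0.05324351, -0.29632243, -0.21606733]), 'ft_torque': array([ 0.00505236,  0.03820866, -0.00227167]), 'finger_force': 0.0, 'grip_width': 85.5208841335096}
```

View pics/top0.png

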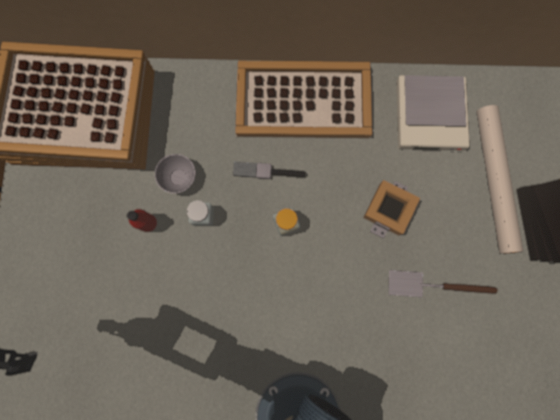

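View pics/scene0.png

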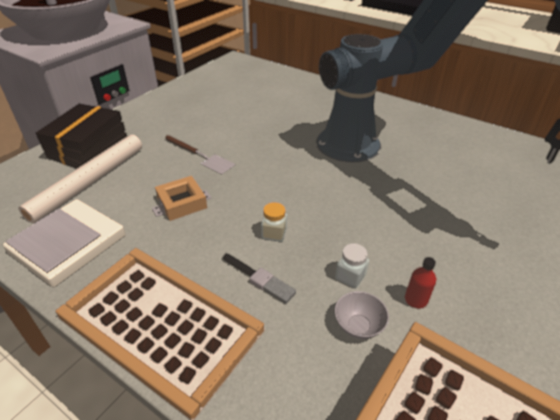

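The top view shows the gold cap near (287,219) and the block near (392,207). In the scene view the cap is near (274,212) and the block near (181,197). I'll zoom in on both.

```bash
python3 - <<'E'
import cv2,numpy as np
t=cv2.imread("pics/top0.png");s=cv2.imread("pics/scene0.png")
def crop(im,u,v,w=66,h=50,k=6): return cv2.resize(im[v:v+h,u:u+w],None,fx=k,fy=k,interpolation=cv2.INTER_CUBIC)
a=np.vstack([np.hstack([crop(t,255,195),crop(t,359,182)]),np.hstack([crop(s,242,198),crop(s,148,170)])])
cv2.imwrite("pics/z0.png",a)
E
```

```text
(no output)
```

View pics/z0.png

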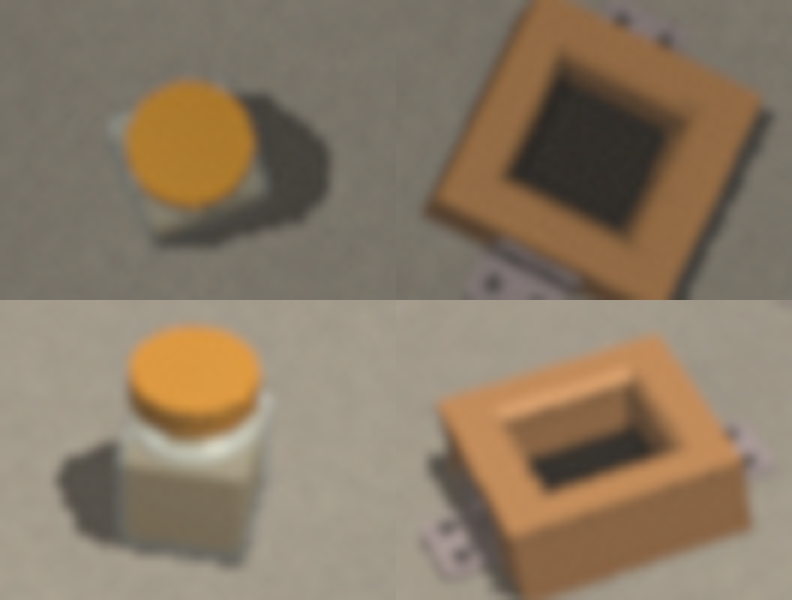

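The crops show the cap disc centred at (190,143) in the composite, the jar base edge in the scene crop from (122,540) to (240,562), and the block's outline. The block can be fitted by its silhouette.

```bash
cat > h.py <<'E'
from bench import *
import cv2,numpy as np
from scipy.optimize import minimize
def proj(c,P):
    P=np.atleast_2d(P);T=np.linalg.inv(c["pose"]);q=P@T[:3,:3].T+T[:3,3];q=q@np.array(c["mtx"]).T;return q[:,:2]/q[:,2:]
def ray(c,uv,z):
    d=c["pose"][:3,:3]@np.linalg.inv(c["mtx"])@[uv[0],uv[1],1];o=c["pose"][:3,3];return o+d*(z-o[2])/d[2]
def box(x,y,a,h,z0,z1):
    p=np.array([[-h,-h],[h,-h],[h,h],[-h,h]]);R=np.array([[np.cos(a),-np.sin(a)],[np.sin(a),np.cos(a)]]);p=p@R.T+[x,y]
    return np.vstack([np.c_[p,np.full(4,z)] for z in(z0,z1)])
def cyl(x,y,r,z0,z1):
    t=np.linspace(0,2*np.pi,49)[:-1];return np.vstack([np.c_[x+r*np.cos(t),y+r*np.sin(t),0*t+z] for z in(z0,z1)])
K=8
def sil(c,P,sh=(420,560)):  # antialiased hull mask in subpixels
    m=np.zeros(sh,np.uint8);h=cv2.convexHull(proj(c,P).astype(np.float32))
    cv2.fillConvexPoly(m,np.round(h*256).astype(np.int32),255,cv2.LINE_AA,8);return m/255.
def big(m):
    n,l,s,_=cv2.connectedComponentsWithStats(m.astype(np.uint8));return l,s
def comp(m,seed_near):
    n,l,s,ce=cv2.connectedComponentsWithStats(m.astype(np.uint8));i=1+np.argmin(np.hypot(*(ce[1:]-seed_near).T)+1e3*(s[1:,4]<60));m=(l==i).astype(np.uint8)
    ct,_=cv2.findContours(m,cv2.RETR_EXTERNAL,cv2.CHAIN_APPROX_NONE);o=np.zeros_like(m);cv2.drawContours(o,ct,-1,1,-1);return o
def fit(cs,ms,model,x0):
    f=lambda p:sum(np.abs(sil(c,model(p))-m).sum() for c,m in zip(cs,ms))
    s=np.vstack([x0]+[np.array(x0)+np.eye(len(x0))[i]*([8,8,.1][i]) for i in range(len(x0))])
    r=minimize(f,x0,method="Nelder-Mead",options=dict(initial_simplex=s));return r.x,r.fun
def wire(im,c,B,col):
    q=proj(c,B)
    for i in range(4):
        for a,b in((i,(i+1)%4),(4+i,4+(i+1)%4),(i,4+i)): cv2.line(im,*[tuple(int(v) for v in np.round(((q[k]+.5)*6-.5)*16)) for k in(a,b)],col,1,cv2.LINE_AA,4)
E
cat > m.py <<'E'
from h import *
cs=[camera("top"),camera("scene")]
def hsv(c):return cv2.cvtColor(c["color"],cv2.COLOR_RGB2HSV).astype(int)
cap=[];blk=[]
for c,sc,sb in zip(cs,[(287,219),(274,212)],[(392,207),(181,197)]):
    h=hsv(c);cap.append(comp((h[...,1]>170)&(h[...,0]>10)&(h[...,0]<28)&(h[...,2]>90),sc))
    blk.append(comp((h[...,1]>90)&(h[...,0]>5)&(h[...,0]<22)&(h[...,2]>60),sb))
print([m.sum() for m in cap+blk])
for n,s in(("both",[0,1]),("top",[0]),("scene",[1])):
    C=[cs[i] for i in s]
    g=ray(cs[0],(287,219),85)
    print(n,"cap",fit(C,[cap[i] for i in s],lambda p:cyl(p[0],p[1],27,68,85),g[:2]))
    g=ray(cs[0],(392,207),42)
    b=fit(C,[blk[i] for i in s],lambda p:box(p[0],p[1],p[2],54,0,42),[g[0],g[1],-0.4]);print(n,"block",b)
uv=lambda x,y,u,v:((x+.5)/6-.5+u,(y+.5)/6-.5+v)
for e in [(cs[1],(122,240-0,240,262),242,198),]:
    c,(x1,y1,x2,y2),u,v=e;p=ray(c,uv(x1,y1,u,v),0);q=ray(c,uv(x2,y2,u,v),0);print("base edge",p,q,np.linalg.norm(q-p),np.arctan2(q[1]-p[1],q[0]-p[0]))
E
python3 m.py
```

```text
[np.uint64(291), np.uint64(216), np.uint64(1769), np.uint64(1479)]
both cap (array([493.39722306,  41.36213971]), np.float64(308.1490196078431))
both block (array([ 5.42447995e+02, -2.40356411e+02, -4.71240560e-01]), np.float64(365.11764705882354))
top cap (array([496.0559243 ,  44.34805811]), np.float64(117.92549019607843))
top block (array([ 5.44720953e+02, -2.40455674e+02, -4.46860218e-01]), np.float64(191.19607843137254))
scene cap (array([481.93737815,  33.36032784]), np.float64(179.3450980392157))
scene block (array([ 5.40010364e+02, -2.43591616e+02, -5.11701698e-01]), np.float64(153.90196078431373))
base edge [524.04657256  23.44931253   0.        ] [506.0663664  72.2337842   0.       ] 51.99242723870756 1.9239126830446445
```

```bash
sed -i 's/h\[...,1\]>170)&(h\[...,0\]>10)/h[...,1]>150)\&(h[...,0]>10)/; s/h\[...,2\]>90/h[...,2]>60/; s/h\[...,1\]>90)/h[...,1]>75)/; s/h\[...,2\]>60),sb/h[...,2]>30),sb/' m.py; cat >> m.py <<'E'
C=fit(cs,cap,lambda p:cyl(p[0],p[1],27,68,85),[495,43])[0];B=fit(cs,blk,lambda p:box(p[0],p[1],p[2],54,0,42),[543,-240,-.45])[0]
rows=[]
for c,m,k,(o1,o2) in zip(cs,cap,blk,[((255,195),(359,182)),((242,198),(148,170))]):
    im=cv2.resize(c["color"][:,:,::-1],None,fx=6,fy=6,interpolation=cv2.INTER_CUBIC)
    for mm in(m,k):
        ct,_=cv2.findContours(cv2.resize(mm,None,fx=6,fy=6),cv2.RETR_EXTERNAL,cv2.CHAIN_APPROX_NONE);cv2.drawContours(im,ct,-1,(255,0,0),1)
    wire(im,c,box(*B,54,0,42),(0,255,0));wire(im,c,box(*B,30.75,12,42),(0,255,255));wire(im,c,box(C[0],C[1],0.353,29,0,58),(0,0,255))
    rows.append(np.hstack([im[v*6:v*6+300,u*6:u*6+396] for u,v in(o1,o2)]))
cv2.imwrite("pics/o1.png",np.vstack(rows))
E
python3 m.py
```

```text
[np.uint64(319), np.uint64(279), np.uint64(1827), np.uint64(1535)]
both cap (array([496.12363113,  41.78658236]), np.float64(216.37254901960785))
both block (array([ 5.42790071e+02, -2.40609261e+02, -4.67251591e-01]), np.float64(268.5019607843137))
top cap (array([496.54864881,  42.64901607]), np.float64(91.2078431372549))
top block (array([ 5.43361897e+02, -2.40252561e+02, -4.51566701e-01]), np.float64(135.85098039215686))
scene cap (array([487.68562302,  36.26885519]), np.float64(119.56078431372548))
scene block (array([ 5.40367570e+02, -2.43058958e+02, -4.90439996e-01]), np.float64(109.4470588235294))
base edge [524.04657256  23.44931253   0.        ] [506.0663664  72.2337842   0.       ] 51.99242723870756 1.9239126830446445
```

View pics/o1.png

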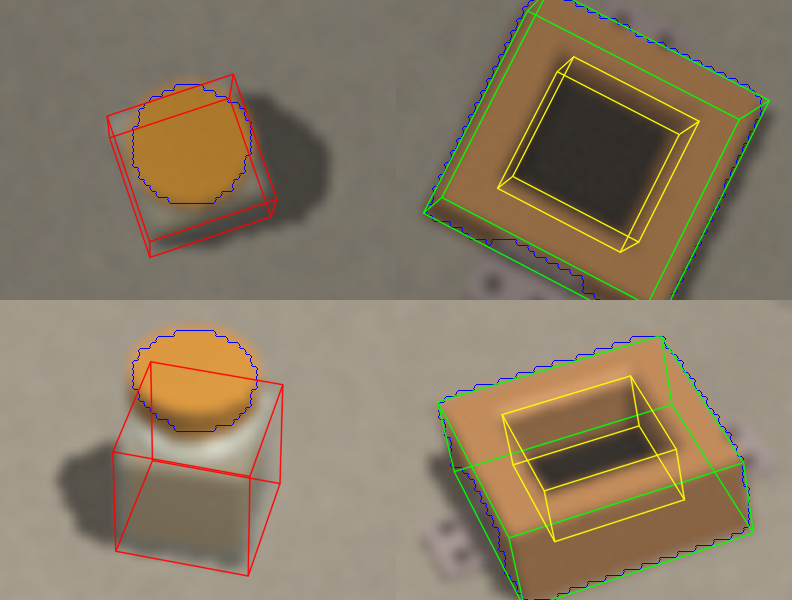

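```bash
cat > m2.py <<'E'
from h import *
cs=[camera("top"),camera("scene")]
S=4
def up(c):
    im=c["color"].astype(np.float32);im=cv2.resize(im,None,fx=S,fy=S,interpolation=cv2.INTER_CUBIC);return im[...,0]-im[...,2]
def sil(c,P):
    h=cv2.convexHull(((proj(c,P)+.5)*S-.5).astype(np.float32));m=np.zeros((420*S,560*S),np.uint8)
    cv2.fillConvexPoly(m,np.round(h*16).astype(np.int32),1,8,4);return m
def fit(cs,ms,model,x0):
    f=lambda p:sum(np.count_nonzero(sil(c,model(p))!=m) for c,m in zip(cs,ms))/S/S
    s=np.vstack([x0]+[np.array(x0)+np.eye(len(x0))[i]*([8,8,.1][i]) for i in range(len(x0))])
    r=minimize(f,x0,method="Nelder-Mead",options=dict(initial_simplex=s));return np.round(r.x,3),round(r.fun,1)
cap=[];blk=[]
for c,sc,sb in zip(cs,[(287,219),(274,212)],[(392,207),(181,197)]):
    d=up(c);cu=lambda p,r:d[p[1]*S-r:p[1]*S+r,p[0]*S-r:p[0]*S+r]
    t=np.percentile(cu(sc,12),50);b=np.percentile(cu(sc,120),15);print("levels",t,b,np.percentile(cu(sb,140),[10,30,50,80,90]))
    cap.append(comp(d>b+.42*(t-b),np.array(sc)*S))
    k=np.percentile(cu(sb,90),85);blk.append(comp(d>b+.45*(k-b),np.array(sb)*S))
print([m.sum()/16 for m in cap+blk])
for n,s in(("both",[0,1]),("top",[0]),("scene",[1])):
    C=[cs[i] for i in s]
    print(n,"cap",fit(C,[cap[i] for i in s],lambda p:cyl(p[0],p[1],27,68,85),[496,43]))
    print(n,"block",fit(C,[blk[i] for i in s],lambda p:box(p[0],p[1],p[2],54,0,42),[543,-240,-0.45]))
C=fit(cs,cap,lambda p:cyl(p[0],p[1],27,68,85),[495,43])[0];B=fit(cs,blk,lambda p:box(p[0],p[1],p[2],54,0,42),[543,-240,-.45])[0]
rows=[]
for c,m,k,(o1,o2) in zip(cs,cap,blk,[((255,195),(359,182)),((242,198),(148,170))]):
    im=cv2.resize(c["color"][:,:,::-1],None,fx=6,fy=6,interpolation=cv2.INTER_CUBIC)
    for mm in(m,k):
        ct,_=cv2.findContours(cv2.resize(mm,(3360,2520),interpolation=0),cv2.RETR_EXTERNAL,cv2.CHAIN_APPROX_NONE);cv2.drawContours(im,ct,-1,(255,0,0),1)
    wire(im,c,box(*B,54,0,42),(0,255,0));wire(im,c,box(*B,30.75,12,42),(0,255,255));wire(im,c,box(C[0],C[1],0.353,29,0,58),(0,0,255))
    rows.append(np.hstack([im[v*6:v*6+300,u*6:u*6+396] for u,v in(o1,o2)]))
cv2.imwrite("pics/o2.png",np.vstack(rows))
E
python3 m2.py
```

```text
levels 125.99402 15.123832 [12.16672516 16.0132309  16.74282074 64.27195435 77.06020966]
levels 153.7355 22.668827 [22.12891388 23.45760651 24.05928802 67.77719421 94.44951553]
[np.float64(357.5), np.float64(304.75), np.float64(1717.9375), np.float64(1433.6875)]
both cap (array([495.486,  42.317]), np.float64(108.8))
both block (array([ 5.42588e+02, -2.40687e+02, -4.60000e-01]), np.float64(309.1))
top cap (array([496.284,  43.076]), np.float64(17.8))
top block (array([ 5.43141e+02, -2.40130e+02, -4.51000e-01]), np.float64(144.1))
scene cap (array([489.215,  37.238]), np.float64(59.1))
scene block (array([ 5.39418e+02, -2.44123e+02, -4.87000e-01]), np.float64(112.2))
```

View pics/o2.png

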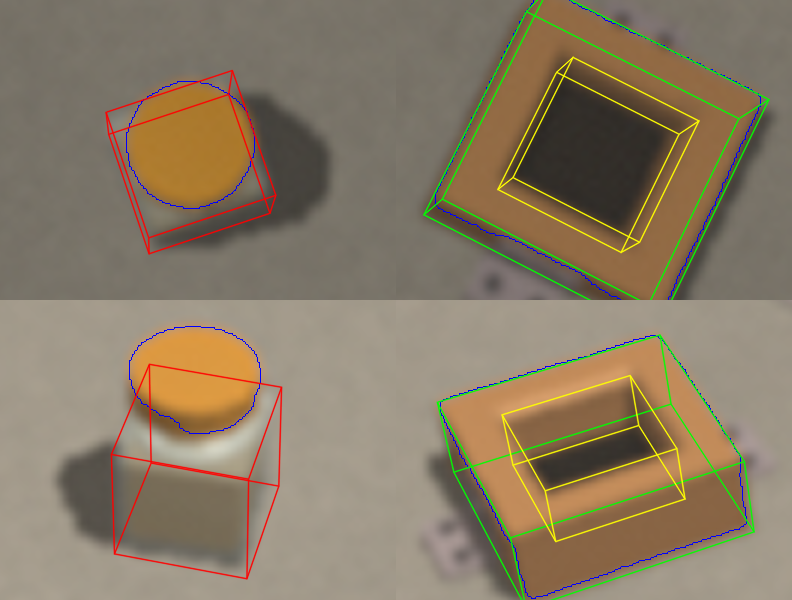

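The fit puts the cap at about (496,43) and the block at about (543,-240.5) with yaw about -0.455. Jar yaw is about 0.36 to 0.4. I'll grip the glass body, because the flat pads square it up, carry it over and then take the cap. Tool y heading = q1 - q6 = 72.9° now.

```bash
python3 -m crank '0 0 0 -45 -43 0 1;0 0 0 -45 -43 0 1;0 0 0 -45 -43 0 1;0 0 0 -45 -43 0 1;0 0 0 -45 -43 0 1;0 0 0 -45 -43 0 1;0 0 0 -45 -43 0 1;0 0 0 -45 -43 0 1' 80; python3 -m crank '0 0 0 -45 -43 0 1;0 0 0 -45 -43 0 1;0 0 0 -11.4 -8.4 0 1;0 0 10.2 0 0 0 1;0 0 10.2 0 0 0 1;0 0 10.2 0 0 0 1;0 0 10.2 0 0 0 1;0 0 10.3 0 0 0 1'
cat > s.py <<'E'
from bench import *
import numpy as np
from scipy.spatial.transform import Rotation as R
o=get_obs();M=R.from_rotvec(o["orientation"]).as_matrix()
print("psi",np.degrees(np.arctan2(M[1,1],M[0,1])).round(2),"down",M[:,2].round(4),"pos",o["ee_pos"].round(2),"F",o["ft_force"].round(2),"T",o["ft_torque"].round(3),"w",round(o["grip_width"],2),"q",o["joint_positions"].round(2),"t",o["t"])
E
python3 s.py
```

```text
t: 1.4
ee_pos: [427.8, 160.8, 231.7]
orientation: [0.467, 3.105, 0.001]
ft_force: [0.3, 0.6, 0.4]
grip_width: 85.6
finger_force: 0.0
t: 2.4
ee_pos: [495.1, 43.7, 231.3]
orientation: [-1.767, -2.596, 0.0]
ft_force: [-0.3, 0.4, 0.2]
grip_width: 85.4
finger_force: 0.0
psi 21.51 down [-8.e-04  5.e-04 -1.e+00] pos [495.1   43.65 231.32] F [-0.3   0.44  0.25] T [-0.003  0.     0.016] w 85.44 q [-0.14  0.36  1.75  0.    1.04 -0.51] t 2.4
```

```bash
python3 -m crank '0 0 0 0 0 45 1;0 0 0 0 0 45 1;0 0 0 0 0 40 1;0 0 0 0 0 30 1;0 0 0 0 0 20 1;0 0 0 0 0 12 1;0 0 0 0 0 5 1;0 0 0 0 0 0 1'; python3 s.py; python3 - <<'E'
from h import *
t=camera("top")["color"];s=camera("scene")["color"]
f=lambda im,u,v:cv2.resize(im[v:v+90,u:u+80,::-1],None,fx=5,fy=5,interpolation=cv2.INTER_CUBIC)
cv2.imwrite("pics/d1.png",np.hstack([f(t,247,175),f(s,235,170)]))
E
```

```text
t: 3.4
ee_pos: [496.0, 42.7, 34.6]
orientation: [1.761, 2.601, 0.0]
ft_force: [0.2, 0.8, 0.5]
grip_width: 85.4
finger_force: 0.0
psi 21.8 down [ 4.e-04 -0.e+00 -1.e+00] pos [496.01  42.73  34.55] F [0.17 0.79 0.55] T [0.035 0.034 0.011] w 85.44 q [-0.14  0.7   1.89  0.    0.55 -0.52] t 3.4
```

View pics/d1.png

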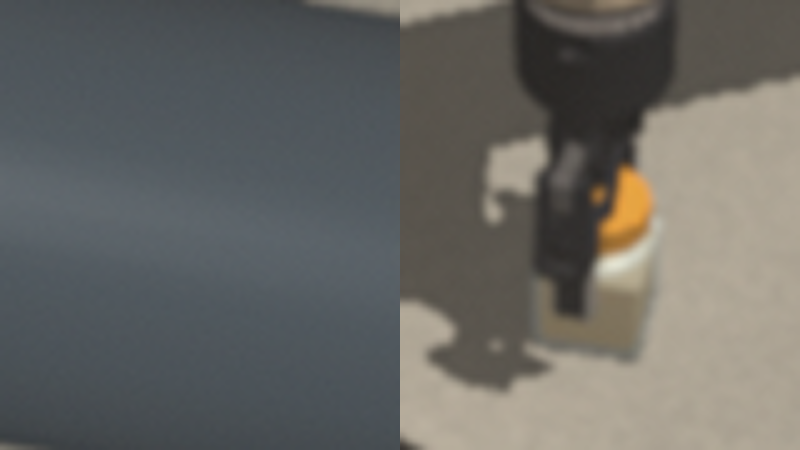

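```bash
python3 - <<'E'
from h import *
c=camera("scene");a=np.radians(21.8);y=np.array([np.cos(a),np.sin(a),0]);x=np.array([-y[1],y[0],0])
p=np.array([496,42.7,0])
for n,q in dict(fing34=p+44*y+[0,0,34],fing47=p+44*y+[0,0,47],fing47in=p+50*y+[0,0,47],jarL=p+29*y-29*x,jarR=p+29*y+29*x).items():
    u=proj(c,q)[0];print(n,((u-[235,170])*5+[400,0]).round())
E
```

```text
fing34 [576. 334.]
fing47 [576. 315.]
fing47in [573. 323.]
jarL [528. 351.]
jarR [639. 370.]
```

The near fingertip at (570,315) matches its predicted position at (576,315) to about 1 px. The jar face spans x 533 to 637, so the alignment is good. Next I close and lift slightly.

```bash
python3 -m crank '0 0 0 0 0 0 0.6;0 0 0 0 0 0 0;0 0 0 0 0 0 0;0 0 0 0 0 0 0;0 0 0 0 0 0 0;0 0 0 0 0 0 0;0 0 0 0 0 0 0;0 0 0 0 0 0 0' 80;python3 s.py
```

```text
t: 4.55
ee_pos: [496.2, 42.4, 35.2]
orientation: [1.761, 2.601, 0.001]
ft_force: [-1.2, 0.6, 5.3]
grip_width: 56.7
finger_force: 85.2
psi 21.8 down [ 1.1e-03 -3.0e-04 -1.0e+00] pos [496.17  42.41  35.25] F [-1.17  0.64  5.28] T [-0.074  0.211  0.08 ] w 56.67 q [-0.14  0.7   1.89 -0.    0.55 -0.52] t 4.55
```

```bash
python3 -m crank '0 0 0 0 0 -15 0;0 0 0 0 0 -30 0;0 0 0 0 0 -30 0;0 0 0 -46.7 -10.2 0 0;0 0 0 -46.7 -10.2 0 0;0 0 0 -46.7 -10.2 0 0;0 0 0 -46.7 -10.2 0 0;0 0 0 -46.7 -10.2 0 0';python3 -m crank '0 0 0 -46.9 -10.5 0 0;0 0 9.6 0 0 0 0;0 0 9.6 0 0 0 0;0 0 9.6 0 0 0 0;0 0 9.6 0 0 0 0;0 0 9.5 0 0 0 0;0 0 0 0 0 0 0;0 0 0 0 0 0 0'; python3 s.py;  python3 - <<'E'
from h import *
t=camera("top")["color"];s=camera("scene")["color"]
f=lambda im,u,v:cv2.resize(im[v:v+90,u:u+80,::-1],None,fx=5,fy=5,interpolation=cv2.INTER_CUBIC)
cv2.imwrite("pics/d2.png",np.hstack([f(t,350,165),f(s,140,135)]))
E
```

```text
t: 5.55
ee_pos: [534.7, -194.5, 109.7]
orientation: [-1.762, -2.6, -0.0]
ft_force: [1.0, -0.1, -3.6]
grip_width: 56.0
finger_force: 86.3
t: 6.55
ee_pos: [542.5, -240.5, 109.4]
orientation: [-2.664, -1.665, 0.0]
ft_force: [0.7, 0.0, -3.1]
grip_width: 56.2
finger_force: 86.1
psi -25.98 down [-4.e-04  3.e-04 -1.e+00] pos [ 542.52 -240.51  109.41] F [ 0.68  0.03 -3.06] T [-0.007  0.032 -0.008] w 56.24 q [-0.61  0.65  1.62 -0.    0.88 -0.15] t 6.55
```

View pics/d2.png

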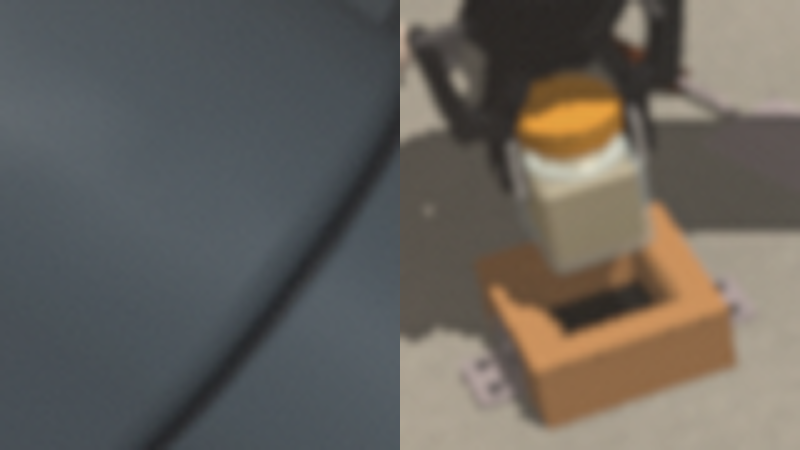

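The jar hangs level above the block. The top view is hidden by the arm, so I'll overlay the model in the scene view to compare jar and block with the same camera.

```bash
python3 - <<'E'
from h import *
c=camera("scene");a=np.radians(-26)
im=cv2.resize(c["color"][:,:,::-1],None,fx=6,fy=6,interpolation=cv2.INTER_CUBIC)
wire(im,c,box(542.6,-240.5,a,54,0,42),(0,255,0))
wire(im,c,box(542.5,-240.5,a,29,74.5,74.5+58),(0,0,255))
q=proj(c,cyl(542.5,-240.5,27,74.5+68,74.5+85))
for k in(q[:48],q[48:]): cv2.polylines(im,[np.round(((k+.5)*6-.5)*16).astype(np.int32).reshape(-1,1,2)],True,(255,0,0),1,cv2.LINE_AA,4)
u,v=142,143
cv2.imwrite("pics/d3.png",im[v*6:v*6+80*6,u*6:u*6+420])
E
```

```text
(no output)
```

View pics/d3.png

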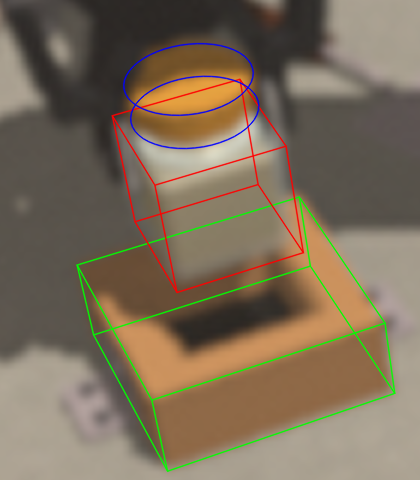

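The jar and cap outlines sit within about 1 px of the model, and so does the block. I'll lower it into the chamfer and check forces.

```bash
python3 -m crank '0 0 0 0 0 12 0;0 0 0 0 0 12 0;0 0 0 0 0 6 0;0 0 0 0 0 3 0;0 0 0 0 0 2 0;0 0 0 0 0 2 0;0 0 0 0 0 2 0;0 0 0 0 0 0 0';python3 s.py
```

```text
t: 7.7
ee_pos: [542.7, -240.7, 70.3]
orientation: [-2.666, -1.662, 0.0]
ft_force: [-0.3, 0.0, -4.1]
grip_width: 56.6
finger_force: 86.2
psi -26.12 down [-1.e-04  0.e+00 -1.e+00] pos [ 542.71 -240.68   70.28] F [-0.31  0.03 -4.09] T [-0.045 -0.02   0.034] w 56.6 q [-0.61  0.71  1.63 -0.    0.8  -0.15] t 7.7
```

```bash
python3 -m crank '0 0 0 0 0 2 0;0 0 0 0 0 3 0;0 0 0 0 0 3 0;0 0 0 0 0 3 0;0 0 0 0 0 3 0;0 0 0 0 0 3 0;0 0 0 0 0 2 0;0 0 0 0 0 0 0';python3 s.py
```

```text
t: 8.7
ee_pos: [542.7, -240.7, 51.1]
orientation: [-2.666, -1.662, 0.0]
ft_force: [0.3, -0.6, -3.6]
grip_width: 56.0
finger_force: 86.2
psi -26.12 down [-2.e-04  1.e-04 -1.e+00] pos [ 542.7  -240.67   51.14] F [ 0.32 -0.57 -3.65] T [-0.004 -0.004  0.064] w 56.03 q [-0.61  0.74  1.64 -0.    0.76 -0.15] t 8.7
```

```bash
python3 -m crank '0 0 0 0 0 1 0;0 0 0 0 0 1 0;0 0 0 0 0 0.6 0;0 0 0 0 0 0.4 0;0 0 0 0 0 0.4 0;0 0 0 0 0 0.4 0;0 0 0 0 0 0.3 0;0 0 0 0 0 0 0';python3 s.py
```

```text
t: 9.7
ee_pos: [542.8, -240.7, 47.3]
orientation: [2.666, 1.662, 0.0]
ft_force: [0.0, -0.3, -2.3]
grip_width: 56.4
finger_force: 86.4
psi -26.12 down [ 0.  0. -1.] pos [ 542.79 -240.67   47.34] F [ 0.04 -0.31 -2.28] T [ 0.024  0.076 -0.105] w 56.38 q [-0.61  0.74  1.64  0.    0.76 -0.15] t 9.7
```

```bash
python3 -m crank '0 0 0 0 0 0.3 0;0 0 0 0 0 0.3 0;0 0 0 0 0 0.2 0;0 0 0 0 0 0.2 0;0 0 0 0 0 0 0;0 0 0 0 0 0 0;0 0 0 0 0 0 0;0 0 0 0 0 0 0';python3 s.py
```

```text
t: 10.7
ee_pos: [542.8, -240.7, 47.3]
orientation: [2.666, 1.662, 0.0]
ft_force: [-2.5, 1.1, 6.1]
grip_width: 56.4
finger_force: 87.5
psi -26.12 down [ 3.e-04 -2.e-04 -1.e+00] pos [ 542.8  -240.67   47.3 ] F [-2.49  1.09  6.11] T [ 0.153  0.333 -0.098] w 56.39 q [-0.61  0.74  1.64 -0.    0.76 -0.15] t 10.7
```

The jar is seated: the floor pushes back with about 9 N at TCP z 47.3, against an expected 47.2. Next I release and rise to cap height. The tips sit about 6 mm behind the reported TCP at this opening, so the target is TCP z 70.

```bash
python3 -m crank '0 0 0 0 0 0 0;0 0 0 0 0 0 0;0 0 0 0 0 0 1;0 0 0 0 0 0 1;0 0 0 0 0 0 1;0 0 0 0 0 0 1;0 0 0 0 0 0 1;0 0 0 0 0 0 1' 20;python3 -m crank '0 0 0 0 0 -4 1;0 0 0 0 0 -7 1;0 0 0 0 0 -7 1;0 0 0 0 0 -5 1;0 0 0 0 0 0 1;0 0 0 0 0 0 1;0 0 0 0 0 0 1;0 0 0 0 0 0 1';python3 s.py
python3 - <<'E'
from h import *
c=camera("scene");a=np.radians(-26)
im=cv2.resize(c["color"][:,:,::-1],None,fx=6,fy=6,interpolation=cv2.INTER_CUBIC)
q=proj(c,cyl(542.8,-240.7,27,80,97))
for k in(q[:48],q[48:]): cv2.polylines(im,[np.round(((k+.5)*6-.5)*16).astype(np.int32).reshape(-1,1,2)],True,(255,0,0),1,cv2.LINE_AA,4)
u,v=142,143
cv2.imwrite("pics/d4.png",im[v*6:v*6+80*6,u*6:u*6+420])
E
```

```text
t: 11.7
ee_pos: [542.8, -240.7, 46.2]
orientation: [2.666, 1.662, -0.0]
ft_force: [-1.1, 0.2, -0.5]
grip_width: 85.3
finger_force: 0.0
t: 12.7
ee_pos: [542.7, -240.6, 69.0]
orientation: [-2.666, -1.662, 0.0]
ft_force: [-0.2, 0.2, -0.3]
grip_width: 85.6
finger_force: 0.0
psi -26.12 down [-4.e-04  3.e-04 -1.e+00] pos [ 542.66 -240.65   68.97] F [-0.23  0.21 -0.31] T [0.005 0.051 0.047] w 85.59 q [-0.61  0.71  1.64  0.    0.8  -0.15] t 12.7
```

View pics/d4.png

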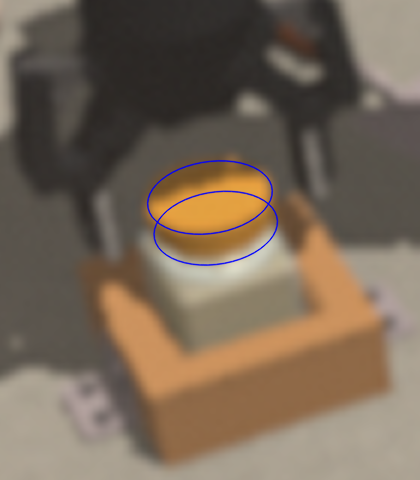

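The cap outline matches the model of a fully seated jar to about 1 px. I'll grip the cap.

```bash
python3 -m crank '0 0 0 0 0 -1 1;0 0 0 0 0 0 0.7;0 0 0 0 0 0 0;0 0 0 0 0 0 0;0 0 0 0 0 0 0;0 0 0 0 0 0 0;0 0 0 0 0 0 0;0 0 0 0 0 0 0' 110;python3 s.py
```

```text
t: 13.75
ee_pos: [542.9, -240.8, 71.0]
orientation: [2.665, 1.662, 0.0]
ft_force: [-0.7, 0.7, 4.2]
grip_width: 51.5
finger_force: 113.4
psi -26.12 down [ 5.e-04 -4.e-04 -1.e+00] pos [ 542.94 -240.79   70.96] F [-0.66  0.75  4.22] T [ 0.133  0.119 -0.003] w 51.49 q [-0.61  0.71  1.63 -0.    0.8  -0.15] t 13.75
```

```bash
python3 -m crank '0 0 -4 0 0 0 0;0 0 -4 0 0 -0.1 0;0 0 -4 0 0 -0.1 0;0 0 -4 0 0 -0.1 0;0 0 -4 0 0 -0.1 0;0 0 -4 0 0 -0.1 0;0 0 -4 0 0 -0.1 0;0 0 -4 0 0 -0.1 0';python3 s.py
```

```text
t: 14.75
ee_pos: [543.5, -240.2, 71.6]
orientation: [2.104, 2.332, 0.003]
ft_force: [0.8, 2.2, 4.9]
grip_width: 51.5
finger_force: 113.6
psi 5.9 down [ 1.7e-03  7.0e-04 -1.0e+00] pos [ 543.5  -240.24   71.58] F [0.81 2.22 4.88] T [ 0.38  -0.043 -0.294] w 51.52 q [-0.6   0.7   1.63  0.    0.8  -0.71] t 14.75
```

```bash
python3 -m crank '0 0 -4 0 0 -0.1 0;0 0 -4 0 0 -0.1 0;0 0 -4 0 0 -0.1 0;0 0 -4 0 0 -0.1 0;0 0 -4 0 0 0 0;0 0 -4 0 0 0 0;0 0 -4 0 0 0 0;0 0 -4 0 0 0 0';python3 s.py;python3 -m crank '0 0 -1 0 0 0 0;0 0 0 0 0 0 0;0 0 0 0 0 0 0;0 0 0 0 0 0 0;0 0 0 0 0 0 0;0 0 0 0 0 0 0;0 0 0 0 0 0 0;0 0 0 0 0 0 0';python3 s.py
```

```text
t: 15.75
ee_pos: [543.5, -240.2, 72.2]
orientation: [1.377, 2.822, 0.002]
ft_force: [1.1, 1.8, 6.4]
grip_width: 51.4
finger_force: 113.6
psi 37.98 down [ 1.7e-03  3.0e-04 -1.0e+00] pos [ 543.51 -240.24   72.18] F [1.1  1.77 6.38] T [ 0.41  -0.078  0.006] w 51.4 q [-0.6   0.7   1.63  0.    0.8  -1.27] t 15.75
t: 16.75
ee_pos: [543.5, -240.3, 72.2]
orientation: [1.355, 2.833, 0.001]
ft_force: [0.7, 3.5, 5.9]
grip_width: 50.9
finger_force: 113.6
psi 38.86 down [ 1.7e-03  2.0e-04 -1.0e+00] pos [ 543.53 -240.29   72.2 ] F [0.73 3.54 5.86] T [ 0.356 -0.086 -0.024] w 50.91 q [-0.6   0.7   1.63  0.    0.8  -1.28] t 16.75
```

The torque has dropped to zero after 65°, so the thread has let go. I'll lift a few mm and check the weight, which is 0.4 N for the cap alone or 3.3 N with the jar.

```bash
python3 -m crank '0 0 0 0 0 -0.5 0;0 0 0 0 0 -0.5 0;0 0 0 0 0 -0.5 0;0 0 0 0 0 -0.5 0;0 0 0 0 0 -0.5 0;0 0 0 0 0 -0.5 0;0 0 0 0 0 0 0;0 0 0 0 0 0 0';python3 s.py
```

```text
t: 17.75
ee_pos: [542.6, -240.7, 74.3]
orientation: [-1.355, -2.834, 0.0]
ft_force: [0.3, 0.4, -0.3]
grip_width: 51.3
finger_force: 114.3
psi 38.88 down [-4.e-04  1.e-04 -1.e+00] pos [ 542.58 -240.69   74.27] F [ 0.3   0.45 -0.26] T [ 0.12  -0.112 -0.037] w 51.26 q [-0.61  0.7   1.63 -0.    0.81 -1.28] t 17.75
```

Fz is back to its empty value, so only the cap lifts. The mouth is at z 92, so the cap edge should be at about 112. Its edge is 9 mm above the TCP, which means rising about 28.7 mm.

```bash
python3 -m crank '0 0 0 0 0 -3 0;0 0 0 0 0 -5 0;0 0 0 0 0 -6 0;0 0 0 0 0 -6 0;0 0 0 0 0 -5 0;0 0 0 0 0.5 -3.7 0;0 0 0 0 0 0 0;0 0 0 0 0 0 0';python3 s.py
python3 - <<'E'
from h import *
c=camera("scene")
im=cv2.resize(c["color"][:,:,::-1],None,fx=6,fy=6,interpolation=cv2.INTER_CUBIC)
def ring(P,col):cv2.polylines(im,[np.round(((proj(c,P)+.5)*6-.5)*16).astype(np.int32).reshape(-1,1,2)],True,col,1,cv2.LINE_AA,4)
q=cyl(543,-240.5,27,112,129);ring(q[:48],(255,0,0));ring(q[48:],(255,0,0));ring(cyl(543,-240.5,20,92,92)[:48],(0,255,0))
u,v=132,123
cv2.imwrite("pics/d5.png",im[v*6:v*6+98*6,u*6:u*6+600])
E
```

```text
t: 18.75
ee_pos: [543.0, -240.3, 102.9]
orientation: [-1.355, -2.834, -0.0]
ft_force: [-0.1, -0.4, 0.1]
grip_width: 51.3
finger_force: 114.4
psi 38.88 down [-3.e-04  2.e-04 -1.e+00] pos [ 543.03 -240.3   102.89] F [-0.06 -0.42  0.11] T [ 0.062  0.014 -0.031] w 51.33 q [-0.6   0.66  1.62 -0.    0.87 -1.28] t 18.75
```

View pics/d5.png

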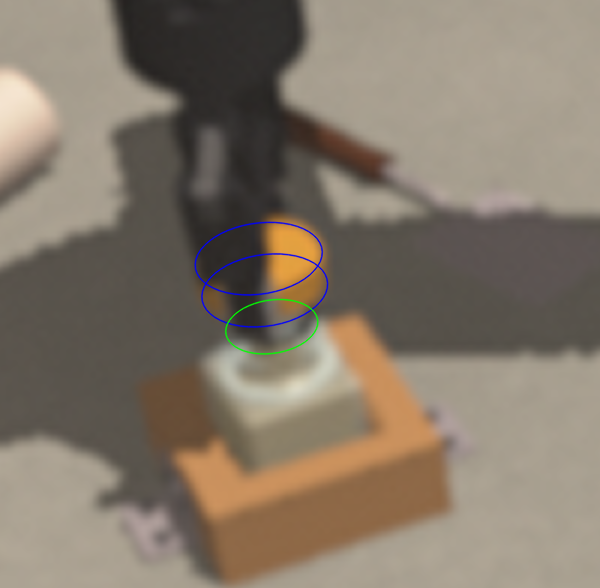

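The picture shows the cap in the fingers around (265,275), level and about 2 cm over the open neck near (272,330). The jar is seated in the block. Handing in.

```bash
python3 -c "
from bench import *
print(sign_off())"
```

```text
the job is handed in; nothing more can be done
None
```

The gold-capped jar is seated upright in the block, the cap is unscrewed, and the gripper holds it level about 2 cm above the open mouth; the job is handed in, but no verdict came back.

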